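# Seat a slate part in the jig and lock its two-click clamp lever

### The arm

A 7-joint arm with a two-finger parallel gripper is mounted at the origin on a cart in front of the work surface, level with it; the furniture and walls round the work are solid. World frame = base frame: x ahead of the robot, y to its left, z up, the work surface at z = 0. Lengths are in m, angles in rad, forces in N, time in s.
With the tool pointing down it reaches from about 0.425 to 0.925 m from the base axis. Payload 6.8 kg.
Tool frame: the origin (TCP) lies on the centre line of the jaws, within the pads' length; the fingertips stand 22 mm ahead of it and the grasp point (between the pads) lies 3 mm ahead of it (env.tip_reach is the distance from the TCP to the fingertips, in m); z points along the fingers, y is the direction in which the jaws open and shut (so a half turn about z gives the same grasp; the last joint's range is limited). The gripper opens to 85 mm and grips with 20 to 120 N. Pads are 22 mm wide; open, the fingers measure 114 mm over their backs; the gripper's body (76 mm by 85 mm) begins 54 mm behind the grasp point. The pads swing forward as they close: fully open they stand 13 mm farther back than shut.
Start: joints at [1.121, 0.477, 0.022, 1.555, -0.011, 1.109, -0.083], TCP at [0.226, -0.636, 0.253] pointing down, gripper open.
Joint ranges: [-2.96, 2.96], [-0.34, 2.1], [-1.41, 1.46], [0.24, 2.44], [-1.37, 4.51], [0.17, 1.92], [-2.96, 2.96]. Speed limits (rad/s): [2.39, 2.39, 3.14, 3.14, 3.14, 3.14, 3.14].

### API

Orientations are given as a 3x3 rotation matrix whose columns are the frame's x, y, z axes.
In Python, from cell import env gives the robot as it stands.
- The arm moves only by the shell command python3 -m creep 'ROWS' [FORCE]. ROWS is JSON, a list of rows, each a list of 3 entries, a list of its own where there are three numbers: the shift along the world's x, y, z in mm, then the turn, a rotation vector about the world's x, y, z in rad, then the opening, from 0 (shut) to 1 (fully open). A call has exactly 5 rows; each row is the pose to reach, as a shift and turn from the pose commanded when the call began; what a row does not reach only later rows make up. A row lasts 1/8 s, in which the tool goes at most 62.5 mm and 10.7 degrees, less where a joint would pass 70% of its speed; a pose out of reach is approached as far as the arm can. A call with a gripper value outside its range is refused whole. The fingers move at their own pace and stop on an object; FORCE is the grip in N (left out, the last holds). Time passes only in rows, so rows that repeat a pose let the fingers close, or fill a call up. It gives the time, the measured TCP pose, the force and the opening at its end, in the units of the state.
- env.get_obs(): the state, without advancing time (a new reading comes with each control period).
- env.camera(name): name is "side" or "top"; returns a dict with "color" (384x512x3 uint8, red, green, blue), "mtx" (3x3 intrinsics, pixels), "extrinsics" (4x4, takes a point from world to camera coordinates). Camera axes: x right, y down, z forward; pixel columns grow to the right and rows downward; lengths in m; the calibration is good to about 2 mm. A picture is of the moment at which its call begins. There is no depth.
- env.close_job(): hands the job in, once; it reports no verdict.
The state is a dict: "time_s": time; "joint_pos": joint angles; "joint_vel": joint speeds; "tau": joint torques, N m; "position": TCP position; "tcp_rot": TCP orientation; "force": force on the tool from outside, world axes, zero at the start; "wrist_torque": the same for the moment, N m; "grip_width": finger opening in m.
Only numpy, scipy, OpenCV 4.12 (cv2) and the standard library are available. Lean on these libraries where they do the work, as an engineer would, in place of code of your own. Each camera call takes 0.05 s, during which the arm holds its last target. There are 200 camera calls.

### The job

With the fingertips only, gently push the slate part that lies in the plywood jig along the jig, away from the robot, until its far edge is up against the end stop. Then push the jig's clamp lever round by its knob, past the half-way click, until it sits at its final stop and the slate is locked. Do not pick up or carry the slate, and leave the pencil, the slate offcut and the spring clamp where they lie.

Things in the scene. Friction and masses are not known exactly. Their poses are not given: they have to be found in the camera images.
- jig: Fixed plywood board jig on the bench. Board 18 mm thick, x -44 to 85, y -132 to 66 mm in its frame; origin on the bench top; x points away from the robot, y left, z up. Wood fence along the left (inner face y = 34 mm) and wood end stop across the far end, both 22 mm above the board. The slate lies between the fence and a sliding aluminium jaw on the right, which the lever drives.
- end_stop (a point): Point on the inner (near) face of the end stop, at jig x = +62 mm, y = 0, 22 mm above the bench. Axes as the jig's.
- slate: Loose dark slate part lying in the jig, 118 mm along the jig, 65 mm wide, 8 mm thick, about 0.18 kg, underside 18 mm above the bench. Origin in the centre of its underside; its y axis points to the robot (jig -x), its x axis left. At the start its far edge is 16 to 31 mm short of the end stop; it has a few mm of play sideways.
- slate_near_edge (a point): Middle of the slate's near edge (towards the robot), at half its thickness. This edge always overhangs the board, by 11 mm when home; below it is only the bench top. Push it along the jig's +x.
- slate_far_edge (a point): Middle of the slate's far edge at half its thickness; must meet the end stop.
- clamp_lever (a joint): Lever angle, rad: 0 unlocked (start), 0.65 half-way click (jaw not yet on the slate), 1.30 final stop (locked). Grows counter-clockwise from above. In the jig's frame the arm points along the angle -2.22 + value from x: at first right and towards the robot, at last right and away. It snaps into each position and stays; pushing the knob out of a click takes up to 8 N.
- lever_pivot (a point): Lever's pivot, a vertical axis fixed on the jig at jig x = 0, y = -92 mm; 34 mm above the bench. Two steel stop pins, 39 mm above the bench, stand 60 mm from the pivot at the ends of the swing; knob and outer arm run free outside them.
- lever_knob (a point): Middle of the lever's upright black knob: 25 mm across, 105 mm from the pivot, from 34 to 78 mm above the bench, this point 56 mm above the bench. It stands on the end of a flat steel arm 13 mm wide, 29 to 35 mm above the bench, and sweeps over bare bench right of the board.
- pencil: Bystander: red carpenter pencil, 178 x 12 x 8 mm, left of the jig. Origin in the centre of its underside.
- offcut: Bystander: small slate offcut, 50 x 63 x 8 mm, left and in front of the jig. Origin in the centre of its underside.
- spring_clamp: Bystander: black spring clamp, 80 x 165 x 22 mm, lying right of the lever. Origin in the centre of its underside.
Mind the look-alikes: they are no part of the job. What is shaped like the slate but yellow is not meant.

How it is judged:
On the way, in this order (a step that is already met when the one before it is completed fails the run):
1. the slate's far edge is up against the end stop, the lever still unlocked (x of slate_far_edge in the frame of end_stop above -0.004 m and value of joint clamp_lever below 0.3 rad), for 0.1 s.
2. the lever has gone past the half-way click to its final stop (value of joint clamp_lever above 1.22 rad), for 0.2 s.
At the end, for the whole second after the job is handed in: The lever is at its final stop (joint above 1.22 rad of 1.30), the slate lies at rest flat on the board, square to the jig within 0.05 rad, its far edge within 4 mm of the end stop (value of joint clamp_lever above 1.22 rad and x of slate_far_edge in the frame of end_stop above -0.004 m and angle between the y axis of slate and the x axis of jig, either way round below 0.05 rad and z of slate in the frame of jig between 0.016 and 0.021 m and linear speed of slate below 0.01 m/s); the robot touches nothing.
It fails at once if the slate is lifted off the board or tipped (z of slate in the frame of jig above 0.028 m or angle between slate's own z axis and vertical above 0.15 rad).
It fails at once if the pencil, the offcut or the spring clamp is moved (distance of any of pencil, offcut, spring_clamp from where it was at the start of the episode above 0.015 m).
It fails at once if the slate or the jig is pushed with brute force (over 40 N) (contact force between the fingers and slate above 40 N or contact force between the fingers and jig above 40 N).
It also fails if it takes over 45 s, if anything falls off the work surface, if the arm or the gripper's body presses on something with over 40 N, if the wrist force passes 120 N, or if a joint passes its speed limit or range.

## Working session

There is one attempt and no reset: what is moved stays moved. The work goes in short steps, Python scripts to look and compute and a shell command to move; the robot and the scene stay as the last step left them, time stands still between calls to the robot, and variables do not carry over. Pictures are saved under pics/ and viewed, about 8 in all and at most 12, crops included, and the job is handed in when it is done.

```bash
mkdir -p pics
cat > h.py <<'E'
import numpy as np, cv2
from cell import env
def shot(name, fn):
    c=env.camera(name); cv2.imwrite('pics/'+fn, c['color'][:,:,::-1]); np.savez('pics/'+fn+'.npz',K=c['mtx'],E=c['extrinsics']); return c
def ray(fn,u,v,z):
    d=np.load('pics/'+fn+'.npz');K,E=d['K'],d['E'];R,t=E[:3,:3],E[:3,3]
    o=-R.T@t; r=R.T@np.linalg.inv(K)@np.array([u,v,1.]); return o+r*(z-o[2])/r[2]
def proj(fn,p):
    d=np.load('pics/'+fn+'.npz');K,E=d['K'],d['E'];q=E[:3,:3]@np.asarray(p,float)+E[:3,3];q=K@q;return q[:2]/q[2]
E
python3 - <<'E'
from h import *
a=shot('top','top0.png');b=shot('side','side0.png')
print(a['mtx'],-a['extrinsics'][:3,:3].T@a['extrinsics'][:3,3],-b['extrinsics'][:3,:3].T@b['extrinsics'][:3,3])
o=env.get_obs();print(o['position'],o['tcp_rot'],o['force'],o['grip_width'],env.tip_reach)
E
```

```text
[[479.78935329   0.         245.907752  ]
 [  0.         479.78935329 190.84585227]
 [  0.           0.           1.        ]] [0.45540687 0.00573824 1.22223229] [0.17894507 0.87117885 0.59704668]
[ 0.22603817 -0.63550836  0.2524537 ] [[ 9.42162789e-01  3.35154939e-01 -6.68116373e-04]
 [ 3.35155574e-01 -9.42161686e-01  1.44882385e-03]
 [-1.43893179e-04 -1.58895085e-03 -9.99998727e-01]] [ 1.33260527 -0.00499483 -0.31478733] 0.0855486960798786 0.022
```

View pics/top0.png

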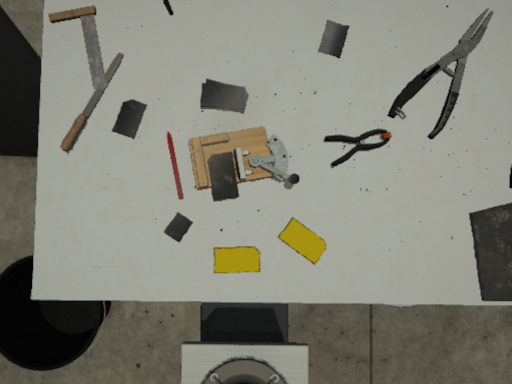

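View pics/side0.png

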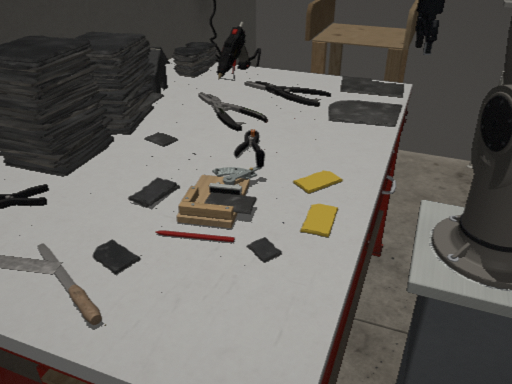

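Top: the jig is at about (230,158), with the dark slate in it at (223,177) overhanging towards the robot. The knob is near (293,179), the pencil near (175,165), the offcut near (178,227) and the spring clamp near (360,145). The look-alikes are the yellow parts at (237,260) and (302,240) and the loose slates at (224,96) and (130,118). Only the dark one lies in the jig. I'll confirm it in one enlarged crop.

Run:
```python
from h import *
im=cv2.imread('pics/top0.png')[115:215,160:310]
cv2.imwrite('pics/crop0.png',cv2.resize(im,None,fx=5.3333,fy=5.3333,interpolation=cv2.INTER_CUBIC))
```

```text
(no output)
```

View pics/crop0.png

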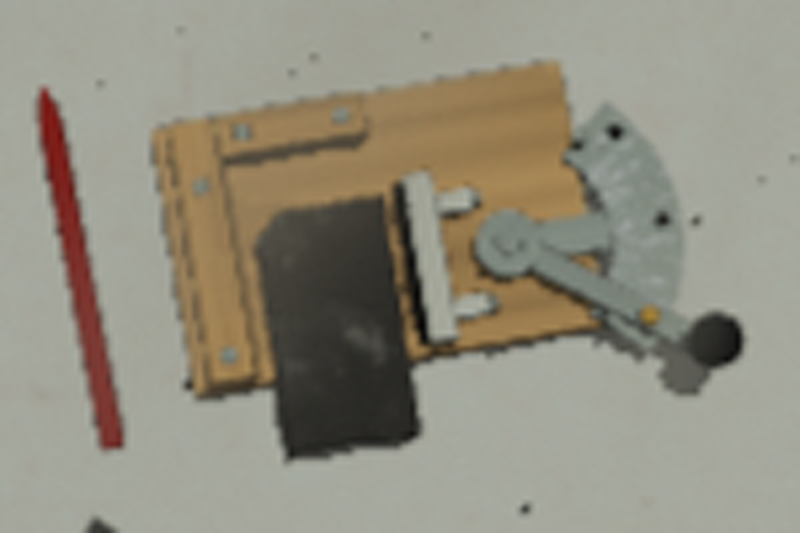

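```bash
cat >> h.py <<'E'
def crop(c): return 159.6+c[0]/5.3333,114.6+c[1]/5.3333
E
python3 - <<'E'
from h import *
from scipy.optimize import least_squares
P=[((0,-92,40),(505,243)),((-63.4,-175.7,78),(717,338)),((62,34,40),(221,154)),((85,-132,18),(560,64)),((-44,34,40),(252,380))]
f='top0.png'
W=lambda q,p:np.array([q[0]+np.cos(q[2])*p[0]-np.sin(q[2])*p[1],q[1]+np.sin(q[2])*p[0]+np.cos(q[2])*p[1],p[2]])
def res(q): return np.concatenate([proj(f,W(q,np.array(p)/1e3))-crop(c) for p,c in P])
s=least_squares(res,[.5,.05,.1]);q=s.x;print(q,s.fun.reshape(-1,2).round(2))
np.save('jig.npy',q)
c,si=np.cos(q[2]),np.sin(q[2]);R=np.array([[c,-si],[si,c]])
for n,cc,z in [('nearL',(288,458),.026),('nearR',(418,437),.026),('farR',(381,197),.026),('penTop',(44,90),.008),('penBot',(112,447),.008),('offtop',(95,520),.008),('knob',(717,338),.078)]:
    w=ray(f,*crop(cc),z);print(n,w.round(4),'jig',(R.T@(w[:2]-q[:2])*1e3).round(1))
print('clamp',[ray(f,u,v,.01).round(3)[:2] for u,v in[(325,138),(333,165),(390,135)]])
for a in (0,.65,1.3,):
    t=-2.22+a;print(a,'knob',W(q,(.105*np.cos(t),-.092+.105*np.sin(t),.056)))
for n,p in [('pivot',(0,-.092,.034)),('home near',(-.056,0,.022)),('knobcheck',(-.0634,-.1757,.078))]:
    w=W(q,p);print(n,w,proj(f,w),proj('side0.png',w))
E
```

```text
[0.59199507 0.07266586 0.17388824] [[ 0.37 -0.01]
 [-0.28  0.58]
 [-0.46  0.23]
 [ 0.03 -0.7 ]
 [ 0.34 -0.14]]
nearL [0.5071 0.083  0.026 ] jig [-81.8  24.8]
nearR [0.5178 0.0223 0.026 ] jig [-81.8 -36.7]
farR [0.6307 0.0414 0.026 ] jig [ 32.7 -37.5]
penTop [0.6827 0.2041 0.008 ] jig [112.1 113.7]
penBot [0.512  0.1678 0.008 ] jig [-62.3 107.5]
offtop [0.4773 0.1751 0.008 ] jig [-95.3 120.7]
knob [ 0.5614 -0.112   0.078 ] jig [ -62.1 -176.6]
clamp [array([ 0.671, -0.197]), array([ 0.602, -0.218]), array([ 0.681, -0.363])]
0 knob [ 0.5598623  -0.11130732  0.056     ]
0.65 knob [ 0.62616103 -0.12134878  0.056     ]
1.3 knob [ 0.68501733 -0.08921954  0.056     ]
pivot [ 0.60791229 -0.01794674  0.034     ] [254.60705592 160.4598592 ] [229.08275115 178.62108325]
home near [0.53683958 0.06297712 0.022     ] [221.88636643 188.80305944] [242.5724672  204.66177533]
knobcheck [ 0.5599496  -0.11135354  0.078     ] [293.76211778 178.55819772] [260.38864172 150.50640596]
```

The fit residuals are under 0.7 px. The slate is the part in the jig, with its near edge at jig x ≈ -82, so it needs about 26 mm. That agrees with the 16–31 mm stated. I'll set out now, bulging outward to stay in reach.

```bash
python3 -m creep '[[[45,60,0],[0,0,-0.168],0.4],[[90,110,0],[0,0,-0.168],0.4],[[130,160,0],[0,0,-0.168],0.4],[[170,210,0],[0,0,-0.168],0.4],[[200,265,0],[0,0,-0.168],0.4]]' 20
python3 -m creep '[[[15,60,0],[0,0,0],0.4],[[25,120,0],[0,0,0],0.4],[[35,180,0],[0,0,0],0.4],[[45,240,-20],[0,0,0],0.4],[[50,300,-40],[0,0,0],0.4]]'
```

```text
time_s: 0.72
position: [0.4171, -0.3864, 0.2531]
tcp_rot: [[0.985, 0.173, 0.0], [0.173, -0.985, 0.0], [0.0, -0.0, -1.0]]
force: [1.3, -0.7, 0.4]
grip_width: 0.0342
time_s: 1.35
position: [0.4659, -0.0887, 0.2138]
tcp_rot: [[0.985, 0.173, 0.001], [0.173, -0.985, -0.0], [0.001, 0.0, -1.0]]
force: [0.2, -0.5, 0.2]
grip_width: 0.034
```

```bash
python3 -m creep '[[[6,50,-20],[0,0,0],0.4],[[12,100,-60],[0,0,0],0.4],[[18,137,-100],[0,0,0],0.4],[[18,137,-140],[0,0,0],0.4],[[18,137,-180],[0,0,0],0.4]]'
python3 - <<'E'
from h import *
a=shot('side','side1.png');b=shot('top','top1.png')
A=cv2.resize(a['color'][150:270,160:320],None,fx=5,fy=5,interpolation=2)[:,:,::-1]
cv2.imwrite('pics/s1.png',A)
o=env.get_obs();print(o['position'],o['force'])
E
```

```text
time_s: 1.98
position: [0.4835, 0.0471, 0.0327]
tcp_rot: [[0.985, 0.174, -0.0], [0.174, -0.985, 0.0], [-0.0, -0.0, -1.0]]
force: [0.4, -0.4, -0.2]
grip_width: 0.0342
[0.48051768 0.04612299 0.03071665] [-0.58054898  0.47039086 -0.27971012]
```

View pics/s1.png

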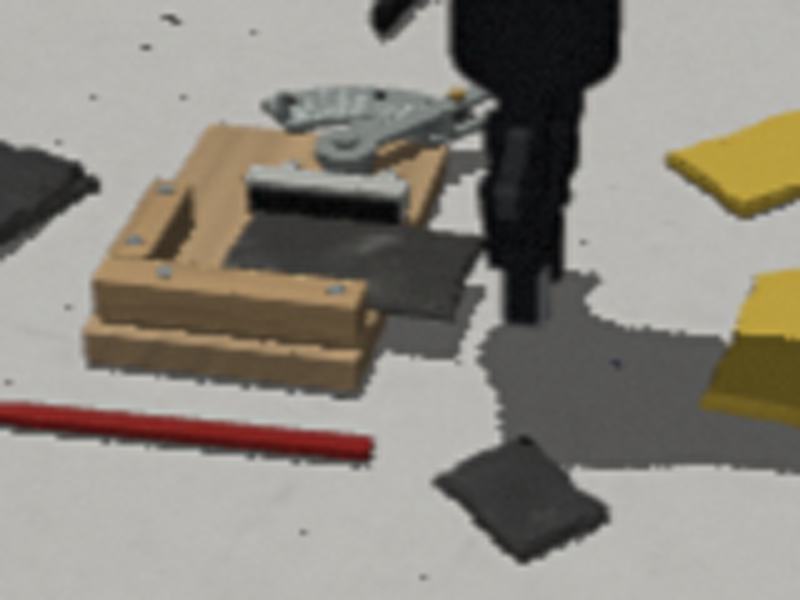

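The fingers are down in front of the near edge, fingertips at (520,320) in the crop, just below slate level. Nothing is touched. Next I approach and push gently along jig +x = (0.985, 0.173).

```bash
python3 -m creep '[[[5,1,0],[0,0,0],0.4],[[10,1.8,0],[0,0,0],0.4],[[14,2.5,0],[0,0,0],0.4],[[17,3,0],[0,0,0],0.4],[[19,3.3,0],[0,0,0],0.4]]'
python3 -m creep '[[[2,0.4,0],[0,0,0],0.4],[[4,0.7,0],[0,0,0],0.4],[[6,1.1,0],[0,0,0],0.4],[[8,1.4,0],[0,0,0],0.4],[[10,1.8,0],[0,0,0],0.4]]'
python3 -m creep '[[[2,0.4,0],[0,0,0],0.4],[[4,0.7,0],[0,0,0],0.4],[[6,1.1,0],[0,0,0],0.4],[[8,1.4,0],[0,0,0],0.4],[[9,1.6,0],[0,0,0],0.4]]'
```

```text
time_s: 2.7
position: [0.5025, 0.0495, 0.0343]
tcp_rot: [[0.985, 0.173, -0.0], [0.173, -0.985, -0.0], [-0.001, 0.0, -1.0]]
force: [-1.3, 0.0, -0.2]
grip_width: 0.0342
time_s: 3.32
position: [0.5127, 0.0516, 0.0341]
tcp_rot: [[0.985, 0.173, -0.0], [0.173, -0.985, 0.0], [-0.0, -0.0, -1.0]]
force: [-0.2, -1.0, 0.6]
grip_width: 0.0343
time_s: 3.95
position: [0.522, 0.0532, 0.0341]
tcp_rot: [[0.985, 0.173, 0.001], [0.173, -0.985, 0.0], [0.001, -0.0, -1.0]]
force: [-0.8, -0.3, 0.4]
grip_width: 0.0339
```

```bash
python3 -m creep '[[[1,0.2,0],[0,0,0],0.4],[[2,0.3,0],[0,0,0],0.4],[[3,0.5,0],[0,0,0],0.4],[[3,0.5,0],[0,0,0],0.4],[[3,0.5,0],[0,0,0],0.4]]'
python3 - <<'E'
from h import *
a=shot('side','side2.png');b=shot('top','top2.png')
A=cv2.resize(a['color'][160:240,170:290],None,fx=5,fy=5,interpolation=2)[:,:,::-1]
B=cv2.resize(b['color'][120:240,180:300],None,fx=4,fy=4,interpolation=2)[:,:,::-1]
h=np.zeros((480,1100,3),np.uint8);h[:400,:600]=A;h[:480,610:1090]=B
cv2.imwrite('pics/s2.png',cv2.resize(h,(800,349)))
print(env.get_obs()['force'])
E
```

```text
time_s: 4.58
position: [0.525, 0.0537, 0.0341]
tcp_rot: [[0.985, 0.173, 0.001], [0.173, -0.985, 0.0], [0.001, -0.0, -1.0]]
force: [-0.4, 0.3, -0.3]
grip_width: 0.0343
[-0.36476236  0.3770236   0.60561318]
```

View pics/s2.png

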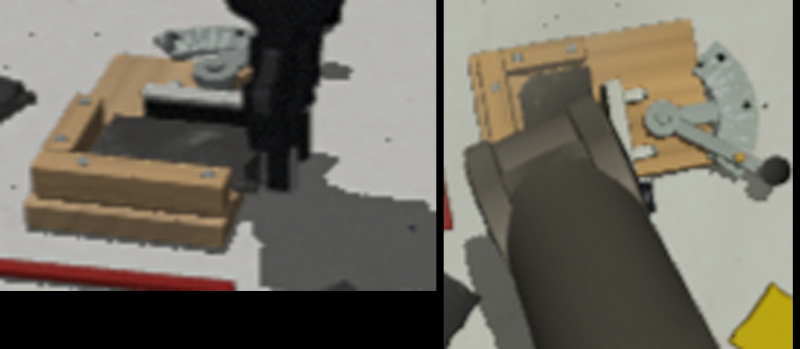

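The side view shows the slate slid under push, far edge at about (110,118), a few mm short of the stop. It is square and flat. I continue slowly until the force rises.

```bash
python3 -m creep '[[[1,0.2,0],[0,0,0],0.4],[[2,0.3,0],[0,0,0],0.4],[[3,0.5,0],[0,0,0],0.4],[[4,0.7,0],[0,0,0],0.4],[[4,0.7,0],[0,0,0],0.4]]'
```

```text
time_s: 5.3
position: [0.5275, 0.054, 0.0339]
tcp_rot: [[0.985, 0.173, -0.002], [0.173, -0.985, -0.001], [-0.002, 0.0, -1.0]]
force: [-5.1, -0.7, 3.2]
grip_width: 0.0343
```

```bash
python3 -m creep '[[[1,0.2,0],[0,0,0],0.4],[[1.5,0.3,0],[0,0,0],0.4],[[1.5,0.3,0],[0,0,0],0.4],[[1.5,0.3,0],[0,0,0],0.4],[[1.5,0.3,0],[0,0,0],0.4]]'
python3 - <<'E'
from h import *
a=shot('side','side3.png')
cv2.imwrite('pics/s3.png',cv2.resize(a['color'][165:235,170:270],None,fx=6,fy=6,interpolation=2)[:,:,::-1])
print(env.get_obs()['force'])
E
```

```text
time_s: 5.92
position: [0.5275, 0.054, 0.0336]
tcp_rot: [[0.985, 0.173, -0.005], [0.173, -0.985, -0.002], [-0.005, 0.001, -1.0]]
force: [-8.8, -0.5, 7.5]
grip_width: 0.0341
[-7.70103179 -0.13682866  6.07230205]
```

View pics/s3.png

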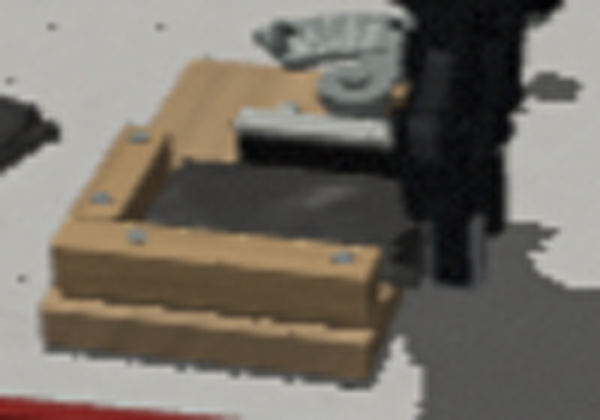

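Force rose to about 8 N with no further motion, and the finger face is at jig x ≈ -56, the value for home. I back off and rise, then check the slate from the top on the way to the lever.

```bash
python3 -m creep '[[[-3,-0.5,0],[0,0,0],0.4],[[-15,-2.6,0],[0,0,0],0.4],[[-28,-5,0],[0,0,0],0.4],[[-28,-5,50],[0,0,0],0.4],[[-28,-5,100],[0,0,0],0.4]]'
python3 -m creep '[[[5,-60,10],[0,0,-0.18],0],[[5,-120,10],[0,0,-0.36],0],[[5,-180,10],[0,0,-0.54],0],[[5,-240,10],[0,0,-0.65],0],[[5,-250,10],[0,0,-0.65],0]]'
python3 - <<'E'
from h import *
b=shot('top','top3.png');f='top3.png'
B=cv2.resize(b['color'][115:215,160:310],None,fx=5.3333,fy=5.3333,interpolation=2)[:,:,::-1].copy()
q=np.load('jig.npy');c,s=np.cos(q[2]),np.sin(q[2])
for x,y,z in [(62,0,26),(62,-30,26),(-56,-30,26),(-56,20,26)]:
    u,v=proj(f,(q[0]+(c*x-s*y)/1e3,q[1]+(s*x+c*y)/1e3,z/1e3))
    p=(int((u-159.6)*5.333),int((v-114.6)*5.333));cv2.circle(B,p,3,(0,255,0),1);print(p)
cv2.imwrite('pics/t3.png',B);print(env.get_obs()['position'])
E
```

```text
time_s: 6.6
position: [0.5009, 0.0494, 0.1348]
tcp_rot: [[0.985, 0.173, -0.001], [0.173, -0.985, -0.0], [-0.001, -0.0, -1.0]]
force: [1.2, 0.2, 0.4]
grip_width: 0.0341
time_s: 7.22
position: [0.5056, -0.2055, 0.1441]
tcp_rot: [[0.885, -0.466, 0.0], [-0.466, -0.885, -0.003], [0.001, 0.002, -1.0]]
force: [-0.1, 0.5, -0.4]
grip_width: -0.0003
(292, 148)
(355, 138)
(395, 384)
(289, 401)
[ 0.50592852 -0.20417025  0.1440347 ]
```

View pics/t3.png

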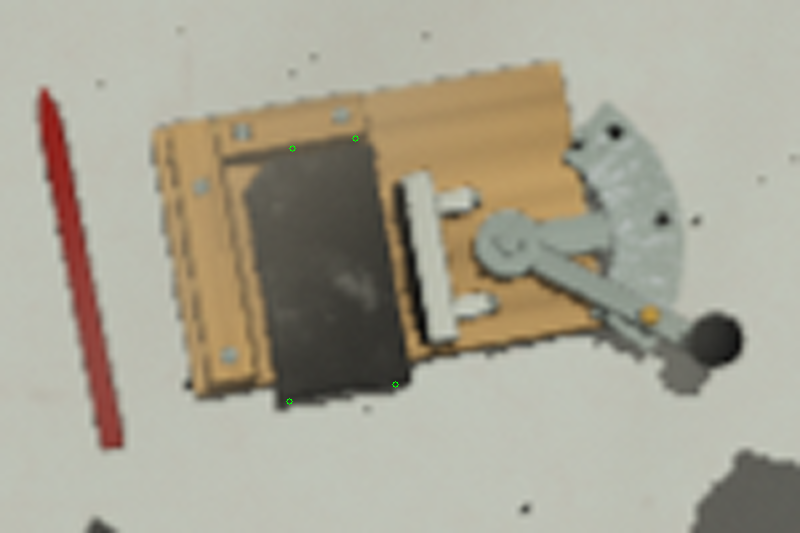

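The slate's near and far edges lie on the green home marks (near ≈ (345,393), far ≈ (320,143)), so it is up against the stop. The lever is still at its start, with the knob at (716,338). Now to behind the knob.

```bash
python3 -m creep '[[[10,55,0],[0,0,0],0],[[21,110,0],[0,0,0],0],[[21,110,-35],[0,0,0],0],[[21,110,-76],[0,0,0],0],[[21,110,-76],[0,0,0],0]]'
cat > arc.py <<'E'
import numpy as np
q=np.load('jig.npy')
def tcp(a,off,r=.105):
    t=-2.22+a+q[2];c,s=np.cos(q[2]),np.sin(q[2])
    px,py=q[0]+s*.092,q[1]-c*.092
    return np.array([px+r*np.cos(t)+off*np.sin(t),py+r*np.sin(t)-off*np.cos(t)])
E
python3 - <<'E'
from arc import *
for a,o in [(0,.038),(0,.0255)]+[(x,.0235) for x in np.arange(.0,1.36,.1)]+[(1.3,.0235)]: print(round(a,2),o,(tcp(a,o)*1e3).round(1))
E
```

```text
time_s: 7.9
position: [0.5254, -0.0881, 0.0658]
tcp_rot: [[0.89, -0.455, -0.006], [-0.455, -0.89, 0.001], [-0.006, 0.002, -1.0]]
force: [0.1, -0.2, 0.6]
grip_width: 0.0003
0 0.038 [526.1 -93.9]
0 0.0255 [537.2 -99.6]
0.0 0.0235 [ 539.  -100.6]
0.1 0.0235 [ 547.6 -107. ]
0.2 0.0235 [ 556.8 -112.6]
0.3 0.0235 [ 566.5 -117.2]
0.4 0.0235 [ 576.6 -120.9]
0.5 0.0235 [ 587.  -123.5]
0.6 0.0235 [ 597.7 -125.1]
0.7 0.0235 [ 608.4 -125.5]
0.8 0.0235 [ 619.1 -125. ]
0.9 0.0235 [ 629.8 -123.3]
1.0 0.0235 [ 640.2 -120.6]
1.1 0.0235 [ 650.3 -116.9]
1.2 0.0235 [ 659.9 -112.1]
1.3 0.0235 [ 669.1 -106.5]
1.3 0.0235 [ 669.1 -106.5]
```

```bash
python3 -m creep '[[[3,-2,2],[0,0,0],0],[[6,-4,2],[0,0,0],0],[[9,-5,2],[0,0,0],0],[[9,-5,2],[0,0,0],0],[[9,-5,2],[0,0,0],0]]'; python3 -c "
from cell import env
o=env.get_obs();print(o['position'],o['force'])"
```

```text
time_s: 8.52
position: [0.5371, -0.0954, 0.0702]
tcp_rot: [[0.889, -0.458, 0.0], [-0.458, -0.889, 0.0], [0.0, -0.0, -1.0]]
force: [-0.1, -0.0, -0.6]
grip_width: 0.0002
[ 0.53710345 -0.09539226  0.0702283 ] [-0.1194834  -0.04917683 -0.56222419]
```

```bash
python3 -m creep '[[[2,-5,0],[0,0,0],0],[[6,-8.5,0],[0,0,0.05],0],[[10.5,-11.5,0],[0,0,0.1],0],[[15,-14.5,0],[0,0,0.15],0],[[20,-17,0],[0,0,0.2],0]]'
python3 -m creep '[[[5,-2.5,0],[0,0,0.05],0],[[10,-4.5,0],[0,0,0.1],0],[[15,-6.5,0],[0,0,0.15],0],[[20,-8.5,0],[0,0,0.2],0],[[25,-9.5,0],[0,0,0.25],0]]'
```

```text
time_s: 9.15
position: [0.5547, -0.1125, 0.0696]
tcp_rot: [[0.962, -0.271, -0.005], [-0.271, -0.962, 0.0], [-0.005, 0.001, -1.0]]
force: [-7.9, 1.3, 5.8]
grip_width: 0.0002
time_s: 9.78
position: [0.5821, -0.1226, 0.0699]
tcp_rot: [[1.0, -0.025, -0.0], [-0.025, -1.0, -0.0], [-0.0, 0.0, -1.0]]
force: [-0.3, -0.0, -1.2]
grip_width: -0.0001
```

```bash
python3 -m creep '[[[5,-1,0],[0,0,0.05],0],[[12.5,-2,0],[0,0,0.12],0],[[20,-3,0],[0,0,0.19],0],[[27.5,-3,0],[0,0,0.26],0],[[35,-2.5,0],[0,0,0.33],0]]'
python3 -m creep '[[[5,0.5,0],[0,0,0.05],0],[[10.5,1.5,0],[0,0,0.1],0],[[16,2.5,0],[0,0,0.15],0],[[21,4,0],[0,0,0.2],0],[[26,5.5,0],[0,0,0.25],0]]'
```

```text
time_s: 10.4
position: [0.6157, -0.1257, 0.0697]
tcp_rot: [[0.954, 0.3, -0.004], [0.3, -0.954, -0.001], [-0.004, -0.0, -1.0]]
force: [-5.9, -0.8, 4.9]
grip_width: 0.0002
time_s: 11.02
position: [0.6423, -0.1205, 0.0697]
tcp_rot: [[0.85, 0.526, -0.002], [0.526, -0.85, -0.001], [-0.002, 0.0, -1.0]]
force: [-0.6, -0.1, -0.2]
grip_width: -0.0
```

```bash
python3 -m creep '[[[5,2,0],[0,0,0.05],0],[[9.5,4,0],[0,0,0.1],0],[[14,6,0],[0,0,0.15],0],[[18,8.5,0],[0,0,0.2],0],[[22,11,0],[0,0,0.25],0]]'
python3 -m creep '[[[1.5,1,0],[0,0,0.02],0],[[3,2,0],[0,0,0.03],0],[[4,2.5,0],[0,0,0.03],0],[[4,2.5,0],[0,0,0.03],0],[[4,2.5,0],[0,0,0.03],0]]'
```

```text
time_s: 11.65
position: [0.6651, -0.1084, 0.0698]
tcp_rot: [[0.693, 0.721, -0.0], [0.721, -0.693, -0.0], [-0.001, -0.0, -1.0]]
force: [0.3, 0.6, 0.6]
grip_width: 0.0001
time_s: 12.28
position: [0.6689, -0.1055, 0.07]
tcp_rot: [[0.672, 0.74, -0.0], [0.74, -0.672, -0.0], [-0.0, -0.0, -1.0]]
force: [-0.9, 0.0, -0.5]
grip_width: 0.0003
```

```bash
python3 -m creep '[[[0.7,0.7,0],[0,0,0],0],[[1.4,1.5,0],[0,0,0],0],[[2,2.2,0],[0,0,0],0],[[2.5,2.7,0],[0,0,0],0],[[2.5,2.7,0],[0,0,0],0]]'
python3 -m creep '[[[-8,-9,0],[0,0,0],0],[[-25,-27,0],[0,0,0],0],[[-25,-27,50],[0,0,0],0],[[-25,-27,110],[0,0,0],0],[[-45,-80,130],[0,0,0],0]]'
python3 -m creep '[[[-30,-55,0],[0,0,0],0],[[-60,-110,0],[0,0,0],0],[[-90,-160,0],[0,0,0],0],[[-90,-160,0],[0,0,0],0],[[-90,-160,0],[0,0,0],0]]'
python3 - <<'E'
from h import *
from arc import tcp
b=shot('top','top4.png');f='top4.png'
B=cv2.resize(b['color'][115:215,160:310],None,fx=5.3333,fy=5.3333,interpolation=2)[:,:,::-1].copy()
q=np.load('jig.npy');c,s=np.cos(q[2]),np.sin(q[2])
for x,y,z in [(62,0,26),(62,-30,26),(-56,-30,26),(-56,20,26)]:
    u,v=proj(f,(q[0]+(c*x-s*y)/1e3,q[1]+(s*x+c*y)/1e3,z/1e3))
    cv2.circle(B,(int((u-159.6)*5.333),int((v-114.6)*5.333)),3,(0,255,0),1)
for a in (1.22,1.3):
    u,v=proj(f,(*tcp(a,0),.078));p=(int((u-159.6)*5.333),int((v-114.6)*5.333));print(a,p);cv2.circle(B,p,2,(0,0,255),1)
cv2.imwrite('pics/t4.png',B)
E
```

```text
time_s: 12.9
position: [0.6701, -0.1046, 0.0699]
tcp_rot: [[0.673, 0.74, -0.003], [0.74, -0.673, -0.002], [-0.004, -0.001, -1.0]]
force: [-6.9, -5.0, 3.4]
grip_width: 0.0003
time_s: 13.52
position: [0.6296, -0.1784, 0.2051]
tcp_rot: [[0.666, 0.746, 0.009], [0.746, -0.666, 0.002], [0.007, 0.005, -1.0]]
force: [1.6, -1.2, -0.8]
grip_width: -0.0002
time_s: 14.15
position: [0.5359, -0.343, 0.2001]
tcp_rot: [[0.673, 0.74, 0.0], [0.74, -0.673, 0.0], [0.0, 0.0, -1.0]]
force: [-0.7, 1.5, 1.6]
grip_width: 0.0002
1.22 (681, 78)
1.3 (668, 64)
```

View pics/t4.png

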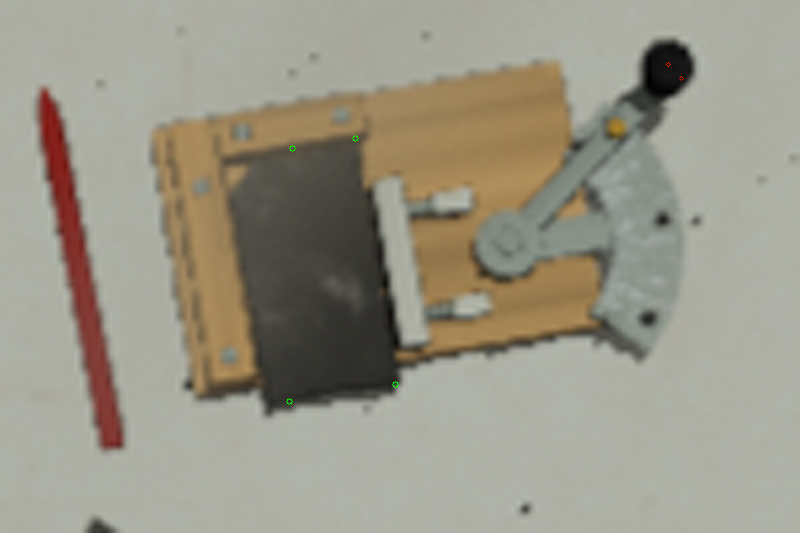

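Knob at (668,68), where 1.30 predicts (668,64), so the lever is at its final stop, and the slate is against the fence. I'll check the near edge at subpixel level. Home is jig x = -56, and it must be above -60.

Run:
```python
from h import *
q=np.load('jig.npy');c,s=np.cos(q[2]),np.sin(q[2])
def edges(f,y,lo,hi):
    im=cv2.cvtColor(cv2.imread('pics/'+f),cv2.COLOR_BGR2GRAY).astype(np.float32)
    xs=np.arange(lo,hi,.25);P=np.array([proj(f,(q[0]+(c*x-s*y)/1e3,q[1]+(s*x+c*y)/1e3,.026)) for x in xs],np.float32)
    v=cv2.remap(im,P[:,:1],P[:,1:],cv2.INTER_LINEAR)[:,0];d=cv2.GaussianBlur(v[:,None],(1,9),0)[:,0];g=np.gradient(d)
    return round(float(xs[np.argmax(abs(g))]),2),round(float(np.abs(g).max()),2)
for f,lo,hi in [('top0.png',-95,-65),('top0.png',20,50),('top3.png',-70,-47),('top4.png',-70,-47)]:
    print(f,[edges(f,y,lo,hi) for y in (-25,-20,-15,-10,-5,0,5,10,15,20)])
```

```text
top0.png [(-85.0, 7.34), (-83.75, 7.54), (-83.0, 7.71), (-82.5, 7.7), (-83.75, 5.49), (-83.25, 7.47), (-84.5, 5.28), (-84.25, 7.3), (-83.75, 7.38), (-83.0, 7.75)]
top0.png [(34.75, 3.99), (33.0, 3.44), (33.5, 3.6), (35.0, 3.15), (33.5, 2.93), (33.75, 3.28), (34.0, 3.09), (34.0, 2.16), (30.5, 1.52), (26.5, 2.49)]
top3.png [(-59.75, 8.53), (-59.0, 8.38), (-57.5, 8.49), (-57.5, 5.83), (-58.5, 7.64), (-58.25, 8.46), (-59.5, 7.45), (-59.0, 8.26), (-58.5, 8.14), (-57.25, 7.08)]
top4.png [(-59.75, 7.69), (-61.0, 6.96), (-60.5, 6.85), (-60.0, 7.14), (-58.5, 7.18), (-58.25, 5.78), (-59.5, 6.89), (-59.0, 7.56), (-58.5, 7.85), (-60.0, 7.12)]
```

The image puts the slate 1 mm farther back than before clamping, possibly 2.5–3.5 mm from the stop, with 1–2 mm of bias. That margin is thin, so I'll touch the near edge once more, gently, to see whether contact comes at the earlier TCP x (0.5275).

```bash
python3 -m creep '[[[-6,60,0],[0,0,-0.16],0.4],[[-12,120,0],[0,0,-0.32],0.4],[[-18,180,0],[0,0,-0.48],0.4],[[-25,240,0],[0,0,-0.64],0.4],[[-31,300,0],[0,0,-0.66],0.4]]'
python3 -m creep '[[[-6,50,-20],[0,0,0],0.4],[[-12,98,-50],[0,0,0],0.4],[[-12,98,-100],[0,0,0],0.4],[[-12,98,-150],[0,0,0],0.4],[[-12,98,-167],[0,0,0],0.4]]'
python3 -m creep '[[[4,0.7,0],[0,0,0],0.4],[[8,1.4,0],[0,0,0],0.4],[[12,2.1,0],[0,0,0],0.4],[[12,2.1,0],[0,0,0],0.4],[[12,2.1,0],[0,0,0],0.4]]'
```

```text
time_s: 14.82
position: [0.5053, -0.0389, 0.2004]
tcp_rot: [[0.985, 0.174, 0.001], [0.174, -0.985, 0.0], [0.001, -0.0, -1.0]]
force: [0.4, 0.7, 1.0]
grip_width: 0.0342
time_s: 15.45
position: [0.4916, 0.0568, 0.031]
tcp_rot: [[0.984, 0.176, -0.004], [0.176, -0.984, 0.0], [-0.004, -0.001, -1.0]]
force: [0.3, 1.4, -0.7]
grip_width: 0.0341
time_s: 16.08
position: [0.5058, 0.0573, 0.0335]
tcp_rot: [[0.985, 0.173, 0.001], [0.173, -0.985, -0.0], [0.001, 0.0, -1.0]]
force: [0.5, 0.2, -0.0]
grip_width: 0.0339
```

```bash
python3 -m creep '[[[4,0.7,0],[0,0,0],0.4],[[8,1.4,0],[0,0,0],0.4],[[12,2.1,0],[0,0,0],0.4],[[15,2.6,0],[0,0,0],0.4],[[15,2.6,0],[0,0,0],0.4]]'
python3 -m creep '[[[1,0.2,0],[0,0,0],0.4],[[2,0.3,0],[0,0,0],0.4],[[3,0.5,0],[0,0,0],0.4],[[3,0.5,0],[0,0,0],0.4],[[3,0.5,0],[0,0,0],0.4]]'
python3 -m creep '[[[0.5,0.1,0],[0,0,0],0.4],[[1,0.2,0],[0,0,0],0.4],[[1.5,0.3,0],[0,0,0],0.4],[[2,0.3,0],[0,0,0],0.4],[[2,0.3,0],[0,0,0],0.4]]'
```

```text
time_s: 16.7
position: [0.5209, 0.0601, 0.033]
tcp_rot: [[0.985, 0.173, 0.0], [0.173, -0.985, 0.0], [0.0, -0.0, -1.0]]
force: [-1.1, 0.0, -0.2]
grip_width: 0.0337
time_s: 17.32
position: [0.5236, 0.0605, 0.0331]
tcp_rot: [[0.985, 0.173, -0.0], [0.173, -0.985, -0.0], [-0.0, 0.0, -1.0]]
force: [-0.0, 0.4, -0.4]
grip_width: 0.0343
time_s: 17.95
position: [0.5255, 0.0608, 0.0331]
tcp_rot: [[0.985, 0.173, -0.0], [0.173, -0.985, -0.0], [-0.0, 0.0, -1.0]]
force: [-0.8, 0.3, 0.7]
grip_width: 0.0341
```

```bash
python3 -m creep '[[[0.5,0.1,0],[0,0,0],0.4],[[1,0.2,0],[0,0,0],0.4],[[1.5,0.3,0],[0,0,0],0.4],[[2,0.3,0],[0,0,0],0.4],[[2,0.3,0],[0,0,0],0.4]]'
```

```text
time_s: 18.58
position: [0.5257, 0.0609, 0.0327]
tcp_rot: [[0.985, 0.173, -0.004], [0.173, -0.985, -0.001], [-0.004, 0.0, -1.0]]
force: [-6.7, -0.6, 5.3]
grip_width: 0.0341
```

Contact comes at jig x = -67.4 mm (TCP), against -66.8 mm before, so the slate has drifted only about 0.6 mm. It is locked and holds against about 7 N. Backing off and handing in.

```bash
python3 -m creep '[[[-4,-0.7,0],[0,0,0],0.4],[[-16,-2.8,0],[0,0,0],0.4],[[-30,-5,0],[0,0,0],0.4],[[-30,-5,60],[0,0,0],0.4],[[-30,-5,110],[0,0,0],0.4]]'
python3 -m creep '[[[0,-60,10],[0,0,0],0.4],[[0,-120,20],[0,0,0],0.4],[[0,-180,30],[0,0,0],0.4],[[0,-180,30],[0,0,0],0.4],[[0,-180,30],[0,0,0],0.4]]'
python3 - <<'E'
from h import *
a=cv2.imread('pics/top4.png').astype(int)
b=shot('top','top5.png')['color'][:,:,::-1].astype(int)
z=cv2.imread('pics/top0.png').astype(int)
for n,(u0,u1,v0,v1) in {'jig':(185,302,118,200),'pencil':(163,187,128,202),'offcut':(162,195,210,245),'clamp':(322,395,125,168)}.items():
    print(n,'vs top4',(abs(b-a)[v0:v1,u0:u1].max(2)>40).sum(),'vs top0',(abs(b-z)[v0:v1,u0:u1].max(2)>40).sum())
o=env.get_obs();print(o['time_s'],o['position'],o['force'])
env.close_job()
E
```

```text
time_s: 19.2
position: [0.4965, 0.0559, 0.1443]
tcp_rot: [[0.985, 0.173, -0.001], [0.173, -0.985, -0.0], [-0.001, 0.0, -1.0]]
force: [1.4, -0.7, 0.8]
grip_width: 0.0341
time_s: 19.82
position: [0.4969, -0.1234, 0.1729]
tcp_rot: [[0.985, 0.173, -0.0], [0.173, -0.985, 0.0], [-0.0, -0.0, -1.0]]
force: [-0.2, 1.3, -0.3]
grip_width: 0.034
jig vs top4 240 vs top0 1668
pencil vs top4 0 vs top0 0
offcut vs top4 0 vs top0 0
clamp vs top4 26 vs top0 25
19.875 [ 0.49711477 -0.12249995  0.17282068] [-0.471738   -0.1465369  -0.64156307]
the job is handed in; nothing more can be done
```

The slate is against the end stop and the lever is locked at its final stop. I handed the job in at about 19.9 s, with the arm clear of everything.

- **Slate:** I pushed its near edge with the half-open fingertips until the force rose to about 9 N with no further motion. I never gripped or lifted it. After locking, I touched the near edge again at about 7 N. Contact came within about 0.6 mm of the first time, so the slate stayed at the stop.
- **Lever:** I pushed the knob round past the half-way click with the shut fingertips, at about 10 N or less in the readings. At the end the knob was within about 2 mm of where 1.30 rad should put it.
- **Pencil and offcut:** Comparing the first and last pictures, nothing changed around either of them.

**Checks that disagreed:**
- The edge measured in the top picture put the slate about 3.5 mm short of the stop. The limit is 4 mm, and that picture is good to 1–2 mm. I trusted the contact check instead, but it only shows the slate had not moved back; it relies on the first push having reached the stop.
- In the last comparison, 240 pixels differed around the jig and about 25 around the spring clamp. I put both down to the arm and its shadow over those areas, but did not look at that picture. The arm made no contact with the clamp that I know of.

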